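# Post a dead battery pack through the flap of the battery box

### The job

The battery pack with the red band is dead and lies on the loading tray of the yellow battery box. Push it into line with the mouth and on against the hanging flap, so that the pack itself swings the flap in, goes through and slides down inside; draw the hand back before the flap comes down on it, and let the flap swing shut by itself. Only push the pack, never pinch or lift it, and leave the other things on the bench where they are.

Things in the scene. Friction and masses are not known exactly. Their poses are not given: they have to be found in the camera images.
- box: Yellow sheet-steel battery box, fixed on the bench, a steel loading tray in front. Origin on the bench under the middle of the mouth; x level, straight into the mouth (the way the pack is pushed), y across, z up. Housing x 0 to 250 mm, y -100 to 100, flat roof with clear window 190 mm above the bench. Friction on its sheet about 0.3.
- mouth (a point): Middle of the mouth's sill, in the plane of the front wall (box x = 0), level with the tray top, 90 mm above the bench; axes as the box. The mouth is 110 mm wide and 88 mm high. Inside, a level ledge of 35 mm, then a 37 degree slope down to the bottom, 8 mm above the bench: a pack whose middle has passed the ledge tips and slides down by itself.
- tray (a point): Middle of the loading tray's flat top, 90 mm above the bench; axes as the box. The tray runs from 95 mm behind this point (its open outer end) to 95 mm ahead (the mouth) and 97 mm to each side, where a lip stands 10 mm high.
- flap (a joint): Angle (rad) of the aluminium flap: 0 hanging shut, growing as it swings inward to 1.45; it cannot swing outward. 106 x 86 x 3 mm, 250 g, hung from a rod 179 mm above the bench, 6 mm inside the front wall. A pushed pack lifts it with 1 to 2 N; it rides on the pack at about 1.1 rad and falls shut softly in about a second once the pack is gone.
- flap_edge (a point): Middle of the flap's lower edge (black rubber strip); 3 mm above the sill when shut.
- deadpack_center (a point): Centre of the dead battery pack: black, grey top, red band round it (24 mm from the middle towards -x). 92 mm long (x, at the start along the box's x within 0.4 rad), 52 mm wide (y), 48 mm high (z); the lower 36 mm full size, above it a grey block 84 x 34 mm. 0.25 to 0.5 kg. Lies on the tray up to 35 mm off its middle line, its centre 24 mm above the tray top.
- goodpack_center (a point): Bystander: centre of a good battery pack, same shape and size with a green band, lying on the bench beside the box.
- tape: Bystander: roll of blue tape lying on the bench, 100 mm across, 25 mm high; origin at the middle of its underside.
- jar: Bystander: white jar with orange lid on the bench, 60 mm across, 65 mm high; origin at the middle of its underside.
There are look-alikes about, which are no part of the job. What is shaped like the part that bears deadpack_center but blue or pink is not meant.

How it is judged:
On the way:
1. the pack, pushed along the tray, has pushed the flap open and is in the mouth (value of joint flap above 0.6 rad and x of deadpack_center in the frame of box above -0.045 m and distance between deadpack_center and mouth below 0.085 m), for 0.05 s.
At the end, for the whole second after the job is handed in: The dead pack lies at rest inside the box, down the slope (its centre at least 70 mm past the front wall and below the level of the tray), and the flap hangs shut within 0.06 rad (x of deadpack_center in the frame of box between 0.07 and 0.25 m and y of deadpack_center in the frame of box between -0.1 and 0.1 m and z of deadpack_center in the frame of box below 0.085 m and linear speed of deadpack below 0.03 m/s and value of joint flap below 0.06 rad); the robot touches nothing.
It fails at once if the dead pack is lifted (its centre more than 15 mm above where it lay on the tray) (z of deadpack_center in the frame of box above 0.129 m).
It fails at once if the pack is taken between the fingers (x of the grasp point in the frame of deadpack_center between -0.036 and 0.036 m and y of the grasp point in the frame of deadpack_center between -0.02 and 0.02 m and z of the grasp point in the frame of deadpack_center between -0.028 and 0.028 m).
It fails at once if the hand pushes the flap itself, or the flap comes down on the hand (over 0.5 N) (contact force between flap and the fingers above 0.5 N or contact force between flap and the arm above 0.5 N).
It fails at once if the good pack, the tape or the jar is moved more than 15 mm (distance of any of goodpack_center, tape, jar from where it was at the start of the episode above 0.015 m).
It also fails if it takes over 48 s, if anything falls off the work surface, if the arm or the gripper's body presses on something with over 40 N, if the wrist force passes 120 N, or if a joint passes its speed limit or range.

### The arm

A 6-joint arm with a two-finger parallel gripper is mounted at the origin on the work surface. World frame = base frame: x ahead of the robot, y to its left, z up, the work surface at z = 0. Lengths are in m, angles in rad, forces in N, time in s.
With the tool pointing down it reaches from about 0.375 to 0.925 m from the base axis. Payload 5.7 kg.
Tool frame: the origin (TCP) lies on the centre line of the jaws, within the pads' length; the fingertips stand 17 mm ahead of it and the grasp point (between the pads) lies 2 mm behind it (env.tip_extent is the distance from the TCP to the fingertips, in m); z points along the fingers, y is the direction in which the jaws open and shut (so a half turn about z gives the same grasp; the last joint's range is limited). The gripper opens to 88 mm and grips with 3 to 60 N. Pads are 20 mm wide; open, the fingers measure 115 mm over their backs; the gripper's body (75 mm by 178 mm) begins 61 mm behind the grasp point.
Start: joints at [1.145, 0.359, 1.51, -0, 1.272, -0.115], TCP at [0.183, 0.571, 0.24] pointing down, gripper open.
Joint ranges: [-2.97, 2.97], [-1.01, 2.36], [0.21, 2.38], [-0.96, 4.11], [0.2, 2.71], [-2.98, 2.98]. Speed limits (rad/s): [2.39, 2.39, 3.14, 3.14, 3.14, 3.14].

### API

Orientations are given as a rotation vector (axis times angle).
In Python, from workcell import readout, viewer, job, env gives the robot as it stands. The module is installed in compiled form; this text tells all that it offers.
- The arm moves only by the tool servo_tool, never from a script. Its argument "steps" is a list of rows, each a list of 3 entries, a list of its own where there are three numbers: the finger opening in m, from 0 to 0.0878, then the shift along the tool's x, y, z in m, then the turn about the tool's z in rad. In form: [[claw, [x, y, z], yaw], ...]. A call has 1 to 12 rows; each row is the pose to reach, as a shift and turn from the pose measured when the call began, along the tool's axes at that moment; what a row does not reach only later rows make up. A row lasts 1/10 s, in which the tool goes at most 50 mm and 8.59 degrees, less where a joint would pass 70% of its speed; a pose out of reach is approached as far as the arm can. A call with a gripper value outside its range is refused whole. The fingers move at their own pace and stop on an object; "newtons" is the grip in N (left out, the last holds). Time passes only in rows, so rows that repeat a pose let the fingers close. It gives the time, the measured TCP pose, the force and the opening at its end, in the units of the state.
- readout.sense(): the state, without advancing time (a new reading comes with each control period).
- viewer.snapshot(name): name is "side" or "top"; returns the picture (400x640x3 uint8, blue, green, red); there is no depth.
- viewer.camera_model(name): a dict with "camera_matrix" (3x3 intrinsics, pixels), "D" ([k1, k2, p1, p2, k3] as OpenCV has them; the pictures are not rectified), "rvec" (rotation vector, rad) and "tvec" (3), from world to camera coordinates, as OpenCV has them. Camera axes: x right, y down, z forward; pixel columns grow to the right and rows downward; lengths in m; the calibration is good to about 2 mm. A picture is of the moment at which its call begins. camera_model takes no time and is no camera call.
- job.sign_off(): hands the job in, once; it reports no verdict.
Trained networks look in the newest picture that a camera, given by its name, has taken for a name from the list of things; names that differ only in an ending like _2 or _b are one class to them, and where a whole thing is asked for, a point or a joint stands for the part that bears it (a point fixed in the world has none). Each returns a list of dicts, best first, with "conf" (0 to 1); they miss things now and then, are a little off and sometimes report something else, mostly with a low value. They report only what shows in the picture. A call takes as long as a camera call. They do not tell look-alikes from the thing itself.
- viewer.spot_in(camera, thing): "position" ([column, row] as shares, 0 to 1, of the picture: columns of its width, rows of its height, amid what is visible of it).
- viewer.outline_of(camera, thing): "pixels" (400x640 bool, what is visible of it) and "position" ([column, row] as shares, 0 to 1, of the picture: columns of its width, rows of its height, amid what is visible of it).
- viewer.spot_point(camera, thing): "position" ([column, row] as shares, 0 to 1, of the picture: columns of its width, rows of its height: a listed point, or the origin of a listed thing).
The state is a dict: "clock": time; "qpos": joint angles; "joint_velocities": joint speeds; "joint_efforts": joint torques, N m; "eef_pos": TCP position; "tcp_rot": TCP orientation; "contact_force": force on the tool from outside, world axes, zero at the start; "wrist_torque": the same for the moment, N m; "grip_width": finger opening in m.
Only numpy, scipy, OpenCV 4.12 (cv2) and the standard library are available. Lean on these libraries where they do the work, as an engineer would, in place of code of your own. Each camera call takes 0.05 s, during which the arm holds its last target. There are 200 camera calls.

## Working session

There is one attempt and no reset: what is moved stays moved. The work goes in short steps, Python scripts to look and compute and a tool call to move; the robot and the scene stay as the last step left them, time stands still between calls to the robot, and variables do not carry over. Pictures are saved under pics/ and viewed, about 8 in all and at most 12, crops included, and the job is handed in when it is done.

Besides the shell and the picture viewer there is one more tool, called after ">>>" by a JSON object that holds its "api" and its "payload". servo_tool: Moves the arm, as the interface text tells. Its arguments: {"type":"object","properties":{"steps":{"type":"array"},"newtons":{"type":"number"}},"required":["steps"]}

```bash
mkdir -p pics; cat > h.py <<'E'
import numpy as np,cv2
from workcell import readout,viewer,job,env
def ray(cam,px):
    m=viewer.camera_model(cam);K=np.array(m["camera_matrix"],float);D=np.array(m["D"],float)
    R=cv2.Rodrigues(np.array(m["rvec"],float))[0];t=np.array(m["tvec"],float).ravel()
    u=cv2.undistortPoints(np.array(px,float).reshape(1,1,2),K,D).ravel()
    return -R.T@t, R.T@np.array([u[0],u[1],1])
def onz(cam,px,z):
    o,d=ray(cam,px);return o+d*(z-o[2])/d[2]
def proj(cam,P):
    m=viewer.camera_model(cam)
    return cv2.projectPoints(np.array(P,float).reshape(-1,3),np.array(m["rvec"],float),np.array(m["tvec"],float),np.array(m["camera_matrix"],float),np.array(m["D"],float))[0].reshape(-1,2)
def tri(p1,p2):
    (a,d),(b,e)=ray("top",p1),ray("side",p2)
    s=np.linalg.lstsq(np.c_[d,-e],b-a,rcond=None)[0]
    return (a+d*s[0]+b+e*s[1])/2,np.linalg.norm(a+d*s[0]-b-e*s[1])
E
python3 - <<'E'
from h import *
s=readout.sense();print(s["eef_pos"],s["tcp_rot"],s["clock"],s["grip_width"])
W=np.array([640,400])
for c in("top","side"):
    cv2.imwrite(f"pics/{c}0.png",viewer.snapshot(c))
    for n in("deadpack_center","mouth","tray","box","flap_edge","goodpack_center","tape","jar"):
        print(c,n,[(np.round(np.array(r["position"])*W,1).tolist(),round(r["conf"],2)) for r in viewer.spot_point(c,n)[:4]])
E
```

```text
[0.18322714 0.57063415 0.23881088] [-4.86130499e-01 -3.10327274e+00  2.80613718e-03] 0.0 0.08770611066716873
top deadpack_center [([291.6, 180.2], 0.88), ([281.4, 292.3], 0.88), ([237.7, 120.7], 0.78)]
top mouth [([343.7, 196.0], 0.8)]
top tray [([304.8, 192.7], 0.78)]
top box [([345.3, 198.2], 0.68)]
top flap_edge []
top goodpack_center [([375.3, 130.8], 0.82)]
top tape [([221.1, 191.9], 0.93), ([290.1, 181.8], 0.6)]
top jar [([300.7, 131.5], 0.76), ([292.9, 179.4], 0.43)]
side deadpack_center [([211.8, 276.7], 0.83), ([418.6, 285.1], 0.72), ([310.6, 219.3], 0.65), ([287.9, 193.4], 0.24)]
side mouth [([340.1, 195.8], 0.82)]
side tray [([323.2, 226.2], 0.73)]
side box [([339.6, 231.1], 0.63)]
side flap_edge [([340.1, 196.1], 0.87)]
side goodpack_center [([284.2, 192.8], 0.62)]
side tape [([280.2, 318.7], 0.93), ([341.4, 232.2], 0.18)]
side jar [([256.3, 243.6], 0.71), ([338.2, 196.0], 0.65)]
```

View pics/top0.png

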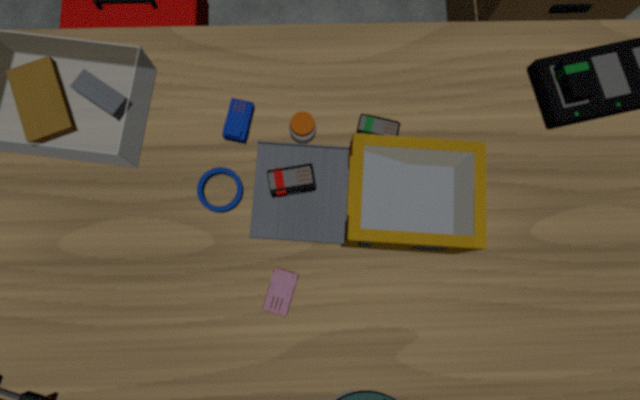

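View pics/side0.png

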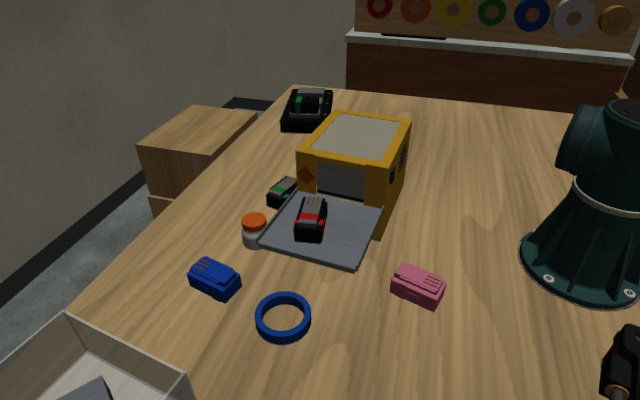

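```bash
python3 - <<'E'
from h import *
print(tri([343.7,196],[340.1,195.8]),tri([304.8,192.7],[323.2,226.2]),tri([291.6,180.2],[310.6,219.3]),tri([345.3,198.2],[339.6,231.1]))
print(onz("top",[343.7,196],.09),onz("top",[304.8,192.7],.09),onz("top",[291.6,180.2],.114))
for c in("top","side"): print(c,ray(c,[320,200]))
a=cv2.imread("pics/top0.png")[140:250,230:430];cv2.imwrite("pics/c0.png",cv2.resize(a,None,fx=4,fy=4,interpolation=cv2.INTER_CUBIC))
E
```

```text
(array([0.51102664, 0.0356205 , 0.10437514]), np.float64(0.0005657704902904325)) (array([0.5255273 , 0.11387843, 0.07826337]), np.float64(0.0023323713390003002)) (array([0.54460879, 0.13950401, 0.11149726]), np.float64(0.0007509667949351528)) (array([ 0.5187417 ,  0.02296192, -0.00356473]), np.float64(0.012251992816710027))
[0.51331266 0.03442063 0.09      ] [0.52213696 0.11368949 0.09      ] [0.5436839  0.13936733 0.114     ]
top (array([0.34823129, 0.10980267, 1.0127098 ]), array([ 0.16872987, -0.02853551, -0.98534366]))
side (array([0.35695464, 0.71735591, 0.58757275]), array([ 0.22893046, -0.7833547 , -0.57792053]))
```

View pics/c0.png

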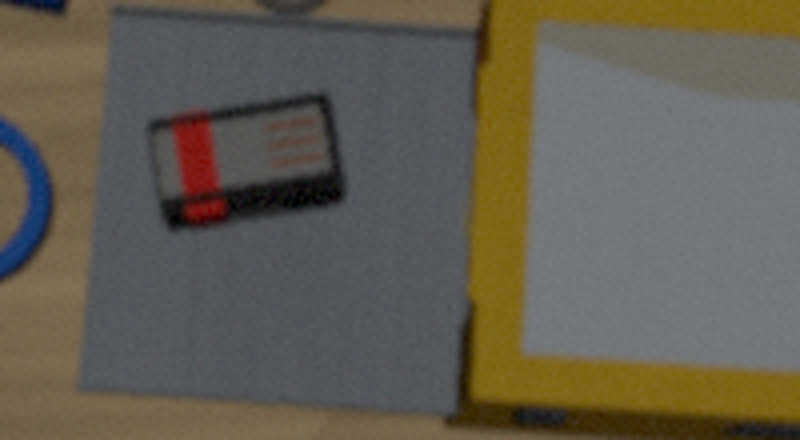

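The top picture shows three packs of the right shape: a red-banded one on the tray (291,180), a blue one (238,121) and a pink one (281,292). The crop confirms that the one on the tray is the dead pack: black, grey top, red band at its outer end. Next I work out the box axes and the pack pose.

```bash
python3 - <<'E'
from h import *
f=lambda p:[230+p[0]/4-.4,140+p[1]/4-.4]
C={k:onz("top",f(p),z)[:2] for k,p,z in[("farOut",(113,8),.1),("nearOut",(80,390),.1),("nearIn",(450,415),.1),("farIn",(478,33),.1)]}
for k in C:print(k,C[k].round(4))
for a,b in(("farOut","farIn"),("nearOut","nearIn"),("nearOut","farOut")):
    d=C[b]-C[a];print(a,b,np.linalg.norm(d).round(4),np.degrees(np.arctan2(d[1],d[0])).round(2))
print("outmid",(C["farOut"]+C["nearOut"])/2)
# side view tray outer edge
A,B=[onz("side",p,.09)[:2] for p in((260,245),(356,268))];d=A-B
print("side outer",A,B,np.linalg.norm(d),np.degrees(np.arctan2(d[1],d[0])))
# pack top block corners
P=[onz("top",f(p),z)[:2] for p,z in[((150,122),.126),((328,96),.126),((343,198),.126),((172,228),.126)]]
print(np.round(P,4),np.mean(P,0))
for i,j in((0,1),(3,2),(3,0),(2,1)):
    d=P[j]-P[i];print(np.linalg.norm(d).round(4),np.degrees(np.arctan2(d[1],d[0])).round(1))
# roof outline corners in top (z=.19)
for p in[(350,137),(486,140),(484,247),(348,245)]:print("roof",onz("top",p,.19)[:2].round(4))
r=viewer.outline_of("top","deadpack_center")
for q in r[:4]:
    m=q["pixels"].astype(np.uint8);rc=cv2.minAreaRect(cv2.findNonZero(m));print(q["conf"],rc)
E
```

```text
farOut [0.6297 0.2078]
nearOut [0.4334 0.2251]
nearIn [0.4162 0.0421]
farIn [0.612  0.0202]
farOut farIn 0.1884 -95.39
nearOut nearIn 0.1838 -95.37
nearOut farOut 0.1971 -5.03
outmid [0.53157436 0.21645117]
side outer [0.62146064 0.21403529] [0.43600818 0.22341363] 0.18568943977854194 -2.8949842365904312
[[0.5627 0.187 ]
 [0.5738 0.0987]
 [0.522  0.0926]
 [0.5091 0.1767]] [0.5419263  0.13876658]
0.0891 -82.8
0.0851 -81.3
0.0545 10.9
0.0521 6.6
roof [0.607  0.0265]
roof [ 0.5954 -0.2286]
roof [ 0.3961 -0.2061]
roof [0.4063 0.0383]
0.98 ((291.3320007324219, 179.57598876953125), (29.33721160888672, 47.136314392089844), 79.69515228271484)
0.98 ((280.1980895996094, 291.0566101074219), (25.136981964111328, 45.60370635986328), 15.945395469665527)
0.83 ((238.20587158203125, 120.32351684570312), (26.573984146118164, 41.976043701171875), 12.528807640075684)
```

```bash
python3 - <<'E'
import cv2
a=cv2.imread("pics/side0.png")[100:280,240:430];cv2.imwrite("pics/c1.png",cv2.convertScaleAbs(cv2.resize(a,None,fx=3.3,fy=3.3,interpolation=cv2.INTER_CUBIC),alpha=1.5))
E
```

```text
(no output)
```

View pics/c1.png

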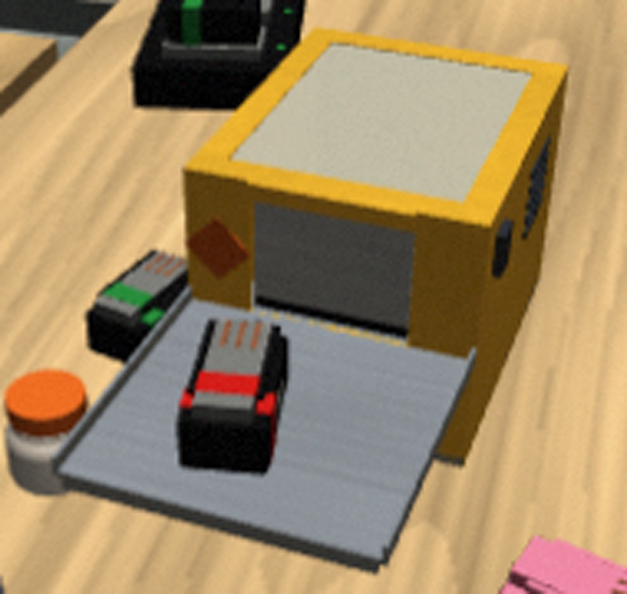

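```bash
cat >> h.py <<'E'
def T(p,P):
    c,s=np.cos(p[2]),np.sin(p[2]);P=np.atleast_2d(np.array(P,float))
    return np.c_[p[0]+c*P[:,0]-s*P[:,1],p[1]+s*P[:,0]+c*P[:,1],P[:,2]]
E
python3 - <<'E'
from h import *
from scipy.optimize import least_squares as ls
f=lambda p:[230+p[0]/4-.4,140+p[1]/4-.4]
g=lambda p:[240+p[0]/3.3-.4,100+p[1]/3.3-.4]
roof=[[0,.1,.19],[0,-.1,.19],[.25,.1,.19],[.25,-.1,.19]];tr=[[-.19,.098,.1],[-.19,-.098,.1]]
S=roof+tr;sp=[g(p) for p in[(185,168),(490,225),(318,30),(568,66),(65,462),(385,550)]]
sp=np.array(sp)
Tp=np.array([(350,137),(348,245),(486,140),(484,247),f((113,8)),f((80,390))])
r=lambda p:np.r_[(proj("side",T(p,S))-sp).ravel(),(proj("top",T(p,S))-Tp).ravel()]
o=ls(r,[.51,.034,-1.63],loss="soft_l1");print(o.x,np.degrees(o.x[2]));print(r(o.x).reshape(-1,2).round(1))
b=o.x
print("dirs x",np.cos(b[2]),np.sin(b[2]))
# pack fit using box body z .126 tops
pt=np.array([f(p) for p in[(150,122),(328,96),(343,198),(172,228)]])
# top outline of lower block: far corners at z .126; near corners include bottom edge z~.09..126
Q=[[-.046,.026,.126],[.046,.026,.126],[.046,-.026,.126],[-.046,-.026,.126]]
sb=np.array([g(p) for p in[(180,465),(270,472)]]);SB=[[-.046,.026,.09],[-.046,-.026,.09]]
r2=lambda p:np.r_[(proj("top",T(p,Q))-pt).ravel(),(proj("side",T(p,SB))-sb).ravel()]
q=ls(r2,[.543,.139,-1.45],loss="soft_l1");print("pack",q.x,np.degrees(q.x[2]));print(r2(q.x).reshape(-1,2).round(1))
c,s=np.cos(b[2]),np.sin(b[2]);d=q.x[:2]-b[:2];print("pack in box",c*d[0]+s*d[1],-s*d[0]+c*d[1],q.x[2]-b[2])
E
```

```text
[ 0.51453261  0.02974011 -1.65565794] -94.86221211341628
[[-0.3  0.5]
 [ 0.6  0.6]
 [-1.3 -0.6]
 [-0.  -0.1]
 [-2.5 -0.4]
 [ 1.3 -0.5]
 [ 2.6 -3.8]
 [-0.1 -4.8]
 [-0.3  1.3]
 [ 2.8  1.3]
 [-1.4  0.7]
 [-1.1  0.3]]
dirs x -0.08475979193118263 -0.9964014139250218
pack [ 0.54250927  0.1380266  -1.44219051] -82.6314293549222
[[ 0.   0.1]
 [ 1.5 -0.2]
 [ 1.8 -0.3]
 [-1.8 -0.8]
 [ 0.4  1.1]
 [ 0.3  1.7]]
pack in box -0.11026810927640715 0.018697645074293584 0.2134674292318759
```

```bash
cat >> h.py <<'E'
BOX=np.array([.5145,.0297,-1.655])
def goto(x,y,z,dyaw=0):
    s=readout.sense();R=cv2.Rodrigues(np.array(s["tcp_rot"],float))[0]
    w=T(BOX,[x,y,z])[0];sh=R.T@(w-s["eef_pos"])
    by=np.array([-np.sin(BOX[2]+dyaw),np.cos(BOX[2]+dyaw),0]);v=R.T@by
    a=np.arctan2(-v[0],v[1]);a=(a+np.pi/2)%np.pi-np.pi/2
    c,n=np.cos(BOX[2]),np.sin(BOX[2]);d=s["eef_pos"][:2]-BOX[:2]
    print("shift",sh.round(4),"yaw",round(a,3),"| now box",round(c*d[0]+n*d[1],4),round(-n*d[0]+c*d[1],4),"z",s["eef_pos"][2].round(4),"R",R[:,:2].round(3).tolist(),"q6",round(s["qpos"][5],2),"t",s["clock"],s["contact_force"].round(2))
E
python3 -c "
from h import *
goto(-.108,.092,.24);goto(-.108,.092,.135)"
```

```text
shift [-5.461e-01 -2.885e-01 -3.000e-04] yaw 1.344 | now box -0.5118 -0.3754 z 0.2396 R [[-0.952, 0.306], [0.306, 0.952], [0.0, -0.0]] q6 -0.12 t 0.95 [-0.54 -0.86 -1.3 ]
shift [-0.5462 -0.2885  0.1047] yaw 1.344 | now box -0.5118 -0.3754 z 0.2396 R [[-0.952, 0.306], [0.306, 0.952], [0.0, -0.0]] q6 -0.12 t 0.95 [-0.54 -0.86 -1.3 ]
```

>>> {"api": "servo_tool", "payload": {"steps": [[0,[-0.045,-0.024,0],0.14],[0,[-0.09,-0.048,0],0.28],[0,[-0.135,-0.072,0],0.42],[0,[-0.18,-0.096,0],0.56],[0,[-0.225,-0.12,0],0.7],[0,[-0.27,-0.144,0],0.84],[0,[-0.315,-0.168,0],0.98],[0,[-0.36,-0.192,0],1.12],[0,[-0.405,-0.216,0],1.26],[0,[-0.45,-0.24,0],1.344],[0,[-0.495,-0.264,0],1.344],[0,[-0.546,-0.2885,0],1.344]], "newtons": 20}}

```text
clock: 2.15
eef_pos: [0.6036, 0.1399, 0.2398]
tcp_rot: [2.313, 2.126, 0.0]
contact_force: [0.2, 1.5, 1.1]
grip_width: 0.0005
```

```bash
python3 -c "
from h import *
goto(-.108,.092,.24);goto(-.108,.092,.135);goto(-.108,.0395,.135)"
```

```text
shift [-0.0093  0.0125 -0.0002] yaw -0.0 | now box -0.1173 0.0795 z 0.2398 R [[0.084, 0.996], [0.996, -0.084], [0.0, 0.0]] q6 0.2 t 2.15 [0.21 1.55 1.13]
shift [-0.0093  0.0125  0.1048] yaw -0.0 | now box -0.1173 0.0795 z 0.2398 R [[0.084, 0.996], [0.996, -0.084], [0.0, 0.0]] q6 0.2 t 2.15 [0.21 1.55 1.13]
shift [-0.0093 -0.04    0.1048] yaw -0.0 | now box -0.1173 0.0795 z 0.2398 R [[0.084, 0.996], [0.996, -0.084], [0.0, 0.0]] q6 0.2 t 2.15 [0.21 1.55 1.13]
```

>>> {"api": "servo_tool", "payload": {"steps": [[0,[-0.009,0.0125,0],0],[0,[-0.009,0.0125,0.04],0],[0,[-0.009,0.0125,0.08],0],[0,[-0.009,0.0125,0.105],0],[0,[-0.009,0.0125,0.105],0],[0,[-0.009,0.0125,0.105],0]]}}

```text
clock: 2.75
eef_pos: [0.615, 0.1304, 0.1351]
tcp_rot: [-2.312, -2.126, 0.0]
contact_force: [0.6, 0.3, -0.1]
grip_width: 0.0003
```

```bash
python3 -c "
from h import *
goto(-.108,.0395,.135)
a=cv2.resize(viewer.snapshot('side')[100:280,240:430],None,fx=3.3,fy=3.3,interpolation=cv2.INTER_CUBIC);cv2.imwrite('pics/s1.png',a)"
```

```text
shift [-0.0008 -0.0522  0.0001] yaw 0.0 | now box -0.1088 0.0917 z 0.1351 R [[0.084, 0.996], [0.996, -0.084], [0.0, -0.001]] q6 0.18 t 2.75 [ 0.57  0.34 -0.08]
```

View pics/s1.png

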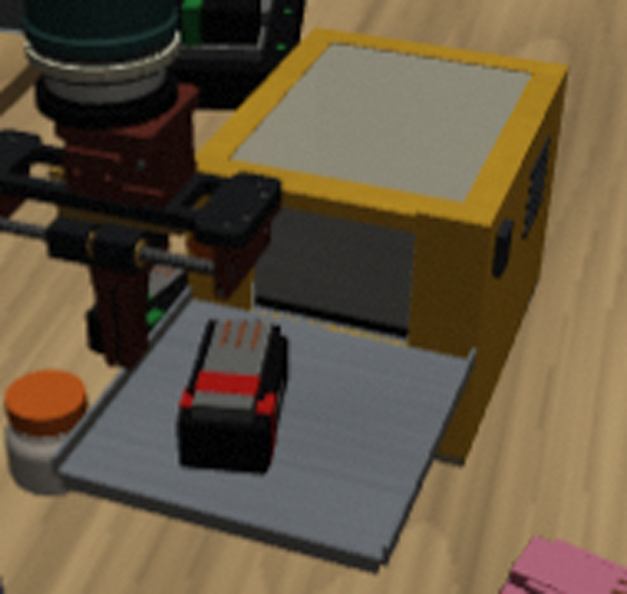

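The closed fingers stand beside the pack, at about (125,350) in the crop, above the far lip. The pack has not moved and is at about (235,400). Now I push it sideways.

>>> {"api": "servo_tool", "payload": {"steps": [[0,[0,-0.01,0],0],[0,[0,-0.017,0],0],[0,[0,-0.023,0],0],[0,[0,-0.028,0],0],[0,[0,-0.033,0],0],[0,[0,-0.038,0],0],[0,[0,-0.043,0],0],[0,[0,-0.048,0],0],[0,[0,-0.052,0],0],[0,[0,-0.052,0],0],[0,[0,-0.035,0],0],[0,[0,-0.01,0],0]]}}

```text
clock: 4.0
eef_pos: [0.605, 0.1314, 0.1359]
tcp_rot: [-2.312, -2.126, -0.0]
contact_force: [0.3, -0.4, 0.4]
grip_width: 0.0004
```

```bash
python3 -c "
from h import *
goto(-.2,.0,.135)
a=cv2.resize(viewer.snapshot('side')[100:280,240:430],None,fx=3.3,fy=3.3,interpolation=cv2.INTER_CUBIC);cv2.imwrite('pics/s2.png',a)
for c in('top','side'):
  for r in viewer.spot_point(c,'deadpack_center')[:4]:print(c,np.array(r['position'])*[640,400],r['conf'])
"
```

```text
shift [ 0.0911 -0.0816  0.001 ] yaw 0.001 | now box -0.109 0.0816 z 0.1359 R [[0.083, 0.997], [0.997, -0.083], [0.0, -0.0]] q6 0.19 t 4.0 [ 0.28 -0.44  0.41]
top [291.584 180.2  ] 0.88
top [281.408 292.32 ] 0.88
top [237.696 120.72 ] 0.78
side [419.968 284.12 ] 0.95
side [213.312 279.48 ] 0.79
side [319.68 225.4 ] 0.77
```

View pics/s2.png

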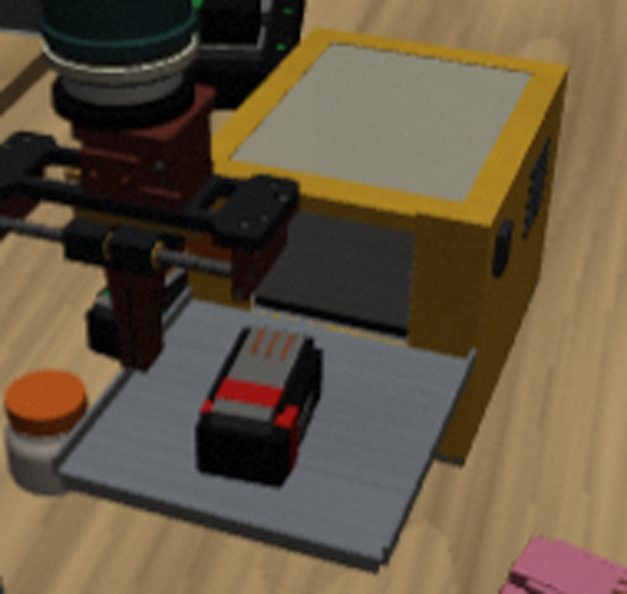

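```bash
python3 - <<'E'
from h import *
from scipy.optimize import least_squares as ls
g=lambda p:[240+p[0]/3.3-.4,100+p[1]/3.3-.4]
pts=np.array([g(p) for p in[(198,470),(280,485),(198,420),(286,433),(320,350)]])
Q=[[-.046,.026,.09],[-.046,-.026,.09],[-.046,.026,.126],[-.046,-.026,.126],[.046,-.026,.126]]
r=lambda p:(proj("side",T(p,Q))-pts).ravel()
q=ls(r,[.52,.139,-1.6],loss="soft_l1").x;print(q,r(q).reshape(-1,2).round(1))
w=onz("side",[319.7,225.4],.114);print(w)
c,s=np.cos(BOX[2]),np.sin(BOX[2])
for e in(q,w):
    d=e[:2]-BOX[:2];print("in box",c*d[0]+s*d[1],-s*d[0]+c*d[1])
print(q[2]-BOX[2])
E
```

```text
[ 0.52898362  0.13865049 -1.53910766] [[-0.3 -0.1]
 [ 1.5 -0.1]
 [-1.   0.3]
 [-0.2  0.8]
 [ 0.4 -2.8]]
[0.52185821 0.15563101 0.114     ]
in box -0.10978261248492834 0.005269113870497808
in box -0.12610369118904058 -0.0032591899632103006
0.1158923399490075
```

>>> {"api": "servo_tool", "payload": {"steps": [[0.02,[0.05,0,0.001],0],[0.02,[0.095,0,0.001],0],[0.02,[0.095,-0.04,0.001],0],[0.02,[0.095,-0.079,0.001],0],[0.02,[0.095,-0.079,0.001],0],[0.02,[0.08,-0.079,0.001],0],[0.02,[0.07,-0.079,0.001],0],[0.02,[0.06,-0.079,0.001],0],[0.02,[0.05,-0.079,0.001],0],[0.02,[0.04,-0.079,0.001],0],[0.02,[0.03,-0.079,0.001],0],[0.02,[0.02,-0.079,0.001],0]]}}

```text
clock: 5.35
eef_pos: [0.5302, 0.1568, 0.1348]
tcp_rot: [2.313, 2.124, 0.003]
contact_force: [-0.2, 0.7, -0.2]
grip_width: 0.0201
```

```bash
python3 -c "
from h import *
goto(-.02,.0,.135)
a=cv2.resize(viewer.snapshot('side')[100:280,240:430],None,fx=3,fy=3,interpolation=cv2.INTER_CUBIC)
b=cv2.resize(viewer.snapshot('top')[120:260,230:330],(386,540),interpolation=cv2.INTER_CUBIC);cv2.imwrite('pics/s3.png',np.hstack([cv2.resize(a,(413,540)),b])[:, :799])
"
```

```text
shift [-0.1079 -0.0049 -0.0003] yaw -0.001 | now box -0.1279 0.0049 z 0.1348 R [[0.085, 0.996], [0.996, -0.085], [0.001, 0.002]] q6 0.25 t 5.35 [-0.23  0.73 -0.23]
```

View pics/s3.png

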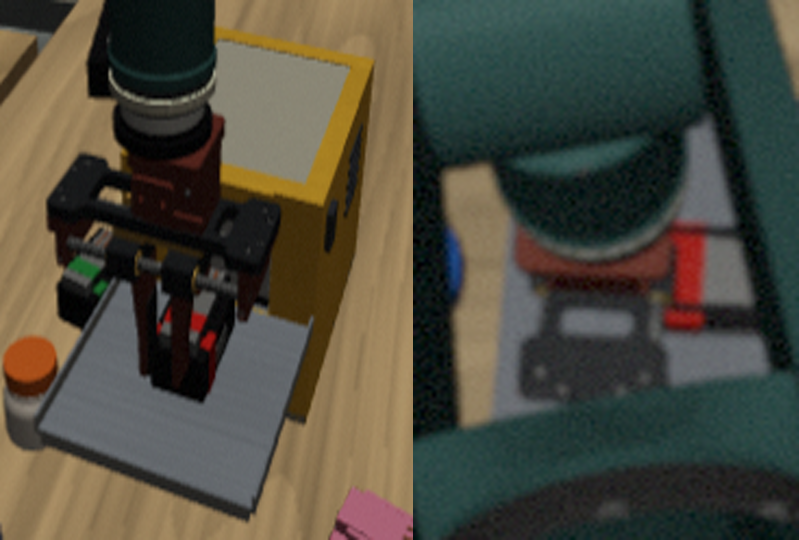

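The side crop shows the pack aligned with the fingers but about 8 mm to the right of them. I back off, shift over and push on.

>>> {"api": "servo_tool", "payload": {"steps": [[0.02,[0.012,0,0],0],[0.02,[0.012,-0.009,0],0],[0.02,[0.006,-0.009,0],0],[0.02,[-0.002,-0.009,0],0],[0.02,[-0.01,-0.009,0],0],[0.02,[-0.018,-0.009,0],0],[0.02,[-0.026,-0.009,0],0],[0.02,[-0.034,-0.009,0],0],[0.02,[-0.042,-0.009,0],0],[0.02,[-0.05,-0.009,0],0]]}}

```text
clock: 6.45
eef_pos: [0.5166, 0.1066, 0.1347]
tcp_rot: [2.314, 2.123, 0.003]
contact_force: [-0.5, 2.0, 0.3]
grip_width: 0.02
```

```bash
python3 -c "
from h import *
goto(-.02,-.004,.135)
a=cv2.resize(viewer.snapshot('side')[130:250,270:400],None,fx=4.5,fy=4.5,interpolation=cv2.INTER_CUBIC)
cv2.imwrite('pics/s4.png',cv2.convertScaleAbs(a,alpha=1.7))
"
```

```text
shift [-0.0568  0.0005 -0.0003] yaw -0.002 | now box -0.0769 -0.0044 z 0.1347 R [[0.086, 0.996], [0.996, -0.086], [0.0, 0.002]] q6 0.16 t 6.45 [-0.54  2.01  0.31]
```

View pics/s4.png

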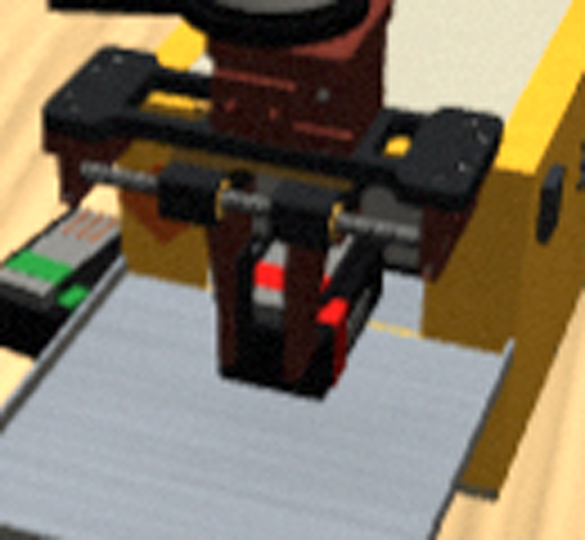

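The pack is straight and its nose is in the mouth. In the crop, its rear right corner at (325,397) is well inside the mouth edge at x≈422. I finish the push and draw straight back.

>>> {"api": "servo_tool", "payload": {"steps": [[0.02,[-0.008,0,0],0],[0.02,[-0.016,0,0],0],[0.02,[-0.024,0,0],0],[0.02,[-0.032,0,0],0],[0.02,[-0.042,0,0],0],[0.02,[-0.052,0,0],0],[0.02,[-0.061,0,0],0],[0.02,[-0.03,0,0],0],[0.02,[0.01,0,0],0],[0.02,[0.05,0,0],0],[0.02,[0.06,0,0],0],[0.02,[0.06,0,0],0]]}}

```text
clock: 7.7
eef_pos: [0.5216, 0.1658, 0.1345]
tcp_rot: [2.311, 2.125, 0.0]
contact_force: [0.4, -0.7, 0.4]
grip_width: 0.0201
```

```bash
python3 -c "
from h import *
goto(-.02,-.004,.135)
a=cv2.resize(viewer.snapshot('side')[100:250,270:420],(400,400),interpolation=cv2.INTER_CUBIC)
b=cv2.resize(viewer.snapshot('top')[120:260,330:500],(400,400),interpolation=cv2.INTER_CUBIC)
cv2.imwrite('pics/s5.png',cv2.convertScaleAbs(np.hstack([a,b]),alpha=1.7))
"
```

```text
shift [-0.1162  0.0003 -0.0004] yaw 0.001 | now box -0.1362 -0.0044 z 0.1345 R [[0.083, 0.997], [0.997, -0.083], [-0.001, 0.002]] q6 0.27 t 7.7 [ 0.38 -0.74  0.36]
```

View pics/s5.png

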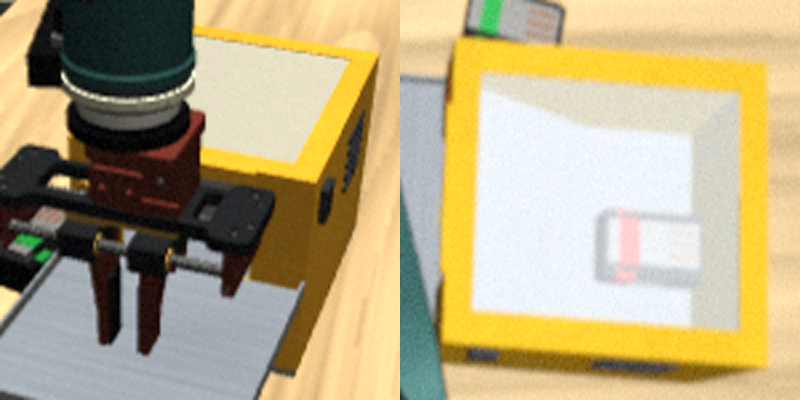

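The pack has slid down inside; through the window it shows in the right panel at (650,245). I raise the hand clear and give the flap time to close.

>>> {"api": "servo_tool", "payload": {"steps": [[0.02,[0.03,0,0],0],[0.02,[0.06,0,-0.03],0],[0.02,[0.09,0,-0.07],0],[0.02,[0.1,0,-0.11],0],[0.02,[0.1,0,-0.15],0],[0.02,[0.1,0,-0.17],0],[0.02,[0.1,0,-0.17],0],[0.02,[0.1,0,-0.17],0],[0.02,[0.1,0,-0.17],0],[0.02,[0.1,0,-0.17],0],[0.02,[0.1,0,-0.17],0],[0.02,[0.1,0,-0.17],0]]}}

```text
clock: 9.0
eef_pos: [0.5293, 0.264, 0.3034]
tcp_rot: [2.313, 2.123, -0.003]
contact_force: [-0.9, -0.6, -0.3]
grip_width: 0.02
```

```bash
python3 -c "
from h import *
goto(-.02,-.004,.135)
a=cv2.resize(viewer.snapshot('side')[120:340,180:430],(400,352),interpolation=cv2.INTER_CUBIC)
b=cv2.resize(viewer.snapshot('top')[120:260,330:500],(400,352),interpolation=cv2.INTER_CUBIC)
cv2.imwrite('pics/s6.png',cv2.convertScaleAbs(np.hstack([a,b]),alpha=1.5))
for n in('jar','tape','goodpack_center'):
  print(n,[(np.round(np.array(r['position'])*[640,400],1),r['conf']) for r in viewer.spot_point('side',n)[:2]])
"
```

```text
shift [-0.2142  0.0013  0.1689] yaw -0.001 | now box -0.2347 -0.0049 z 0.3034 R [[0.085, 0.996], [0.996, -0.085], [-0.002, -0.0]] q6 0.43 t 9.0 [-0.87 -0.63 -0.27]
jar [(array([257. , 243.8]), 0.73)]
tape [(array([324.2, 226.2]), 0.75), (array([279.4, 317.9]), 0.69)]
goodpack_center [(array([285.6, 194.9]), 0.77), (array([337.4, 230. ]), 0.45)]
```

View pics/s6.png

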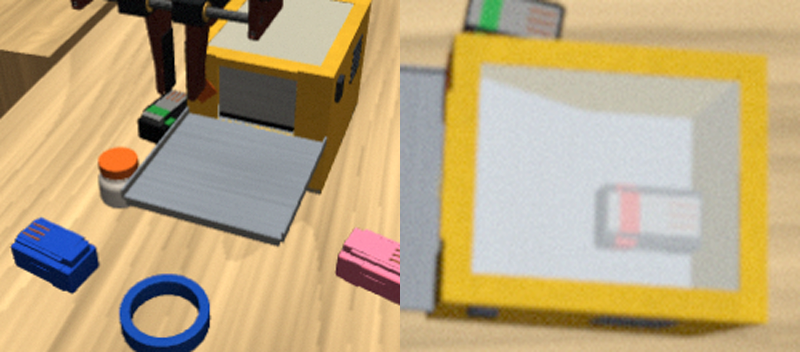

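The flap hangs shut, with its black strip at (258,125) in the left panel. The pack lies still in the box, and the jar, tape and good pack are in place. I hand the job in.

```bash
python3 -c "
from h import *
print(job.sign_off())"
```

```text
the job is handed in; nothing more can be done
None
```

The red-banded pack is in the battery box and the flap has swung shut. I handed the job in after about 9 s of the 48 s allowed; the sign-off gives no verdict.

**What I did:** I pushed the pack sideways into line with closed fingertips. Then I pushed it from behind with two fingertips through the flap until it tipped and slid down. The hand stayed outside the front wall throughout, then drew straight back.

**Last checks:**
- **Pack:** two pictures 1.3 s apart show it at the same place at the bottom of the slope.
- **Flap:** by eye it looks shut in the side picture. I did not measure its angle.
- **Bystanders:** the jar, tape and good pack were found within about 2 pixels of where they started. The network's top answer for the tape was a false hit on the tray; its second answer matched, and the picture agrees.
- **Robot:** the hand stands clear of everything.

**Disagreements:** after the sideways push, my fit of the pack's position and the network's differed by about 16 mm along the tray. I then saw the fingers about 8 mm off to one side of the pack and corrected that before the final push.

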